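# Switch on the pearl-sorting desk

## Task

Switch on the sorting desk by pressing three black keys from above with the fingertips, slowly and gently, in this order: first the square key on the switch box, then the long bar key on the scale, last the round key on the label printer. Press each one well down, where it stays by itself (most of the way is enough; do not ram it against its stop); do not press the scale's small round key or touch its weighing pan. Do not grip, lift or shove anything, and leave the gauge, the jar and the pearl tray where they are.

Things in the scene. Friction and masses are not known exactly. Their poses are not given: they have to be found in the camera images.
- switchbox: Loose white mains switch box, 90 (x) x 140 (y) x 45 high, about 0.7 kg, with two grey round covered outlets and one square black key on its top. Origin: centre of its underside, z up. Like all three devices it stands freely on the table and may stand in any of three places.
- box_key_top (a point): Centre of the top face of the switch box's square black key, 26 x 26 mm. It lies at (0, 44, 57) mm in the switch box's frame when the key is up (12 mm above the deck) and goes down with the key.
- box_key (a joint): How far the switch box's square key is down, m: 0 up, 0.008 at its stop. It slides straight down 8 mm to its stop and stays wherever it is left (no return). Pushing it takes about 3 N at first, rising evenly to 5.4 N at 8 mm; the stop itself is hard.
- scale: Loose grey desk scale, 170 (x) x 150 (y) x 40 high, about 1 kg: a console 56 mm deep along its front (-x) edge, deck at 40 mm, with a small flat green display in the middle and two raised black keys, the long bar to the right (-y) and the small round one to the left (+y); a square steel pan behind it. Origin: centre of the underside, z up.
- bar_key_top (a point): Centre of the top face of the scale's long bar-shaped black key, 16 (x) x 42 (y) mm, at (-60, -36, 52) mm in the scale's frame when up (12 mm above the deck); goes down with the key.
- bar_key (a joint): How far the scale's bar key is down, m: 0 up, 0.008 at its stop. It slides straight down 8 mm to its stop and stays wherever it is left (no return). Pushing it takes about 3 N at first, rising evenly to 5.4 N at 8 mm; the stop itself is hard.
- round_key_top (a point): Centre of the top face of the scale's small round black key, 18 mm across, at (-60, 50, 52) mm in the scale's frame: not to be pressed.
- round_key (a joint): How far the scale's round key is down, m: 0 up, 0.008 at its stop. It moves as easily as the others. Leave it up.
- scale_pan: The scale's steel weighing pan, 100 (x) x 120 (y) mm, its top 42 mm above the table; fixed on the scale. Origin: centre of its foot, at (30, 0, 34) mm in the scale's frame. Its front edge is 40 mm behind the middle of the keys. Not to be touched.
- printer: Loose white label printer, 150 (x) x 120 (y) x 125 high, about 0.95 kg, label slot in its front (-x), one round black key on top near the front. Origin: centre of its underside, z up.
- printer_key_top (a point): Centre of the top face of the printer's round black key, 26 mm across, at (-45, 0, 137) mm in the printer's frame when up (12 mm above the printer's top); goes down with the key.
- printer_key (a joint): How far the printer's key is down, m: 0 up, 0.008 at its stop. It slides straight down 8 mm to its stop and stays wherever it is left (no return). Pushing it takes about 3 N at first, rising evenly to 5.4 N at 8 mm; the stop itself is hard.
- gauge: Bystander: loose black digital thickness gauge with a steel bow, about 117 x 30 x 18 mm, lying on the near side of the devices, its long axis roughly across (along y). Origin: under its middle.
- jar: Bystander: loose clear jar with metal cap, 48 mm across, 70 high, beyond the devices. Origin: centre of its underside.
- tray: Bystander: loose white grooved tray with rows of pearls, 70 x 140 x 15 mm, beyond the devices. Origin: centre of its underside.
Not all that is in view belongs to the job. What is shaped like the printer but purple is not meant. What is shaped like the switchbox but red is not meant.

How it is judged:
By the outcome, as a careful person would: the job done as asked, in the order asked, and still so for the second after the job is handed in, with the robot touching nothing.
It also fails if it takes over 62 s, if anything falls off the work surface, if the arm or the gripper's body presses on something with over 40 N, if the wrist force passes 120 N, or if a joint passes its speed limit or range.

## Robot

A 6-joint arm with a two-finger parallel gripper is mounted at the origin on the work surface. World frame = base frame: x ahead of the robot, y to its left, z up, the work surface at z = 0. Lengths are in m, angles in rad, forces in N, time in s.
With the tool pointing down it reaches from about 0.3 to 0.775 m from the base axis. Payload 14.6 kg.
Tool frame: the origin (TCP) lies at the very end of the fingers, on their centre line; the grasp point (between the pads) lies 19 mm behind it; z points along the fingers, x is the direction in which the jaws open and shut, and the axes are right-handed (so a half turn about z gives the same grasp; the last joint's range is limited). The gripper opens to 94 mm and grips with 3 to 60 N. Pads are 16 mm wide; open, the fingers measure 119 mm over their backs; the gripper's body (75 mm by 177 mm) begins 78 mm behind the grasp point.
Start: joints at [-1.218, 0.3, 1.521, -0, 1.321, -0.067], TCP at [0.224, -0.502, 0.205] pointing down, gripper open.
Joint ranges: [-3.03, 3.03], [-0.79, 2.21], [0.23, 2.52], [-1.04, 4.18], [0, 3.07], [-2.55, 2.55]. Speed limits (rad/s): [2.22, 2.22, 2.57, 3.14, 3.14, 3.14].

## Interface

Orientations are given as [roll, pitch, yaw] about the fixed x, y, z axes, in that order (R = Rz(yaw) Ry(pitch) Rx(roll)).
In Python, from station import ctrl gives the robot as it stands.
- The arm moves only by the shell command python3 -m inch 'ROWS' [FORCE]. ROWS is JSON, one flat list of numbers, 7 for each row, row after row: the shift along the tool's x, y, z in cm, then the turn, a rotation vector about the tool's x, y, z in rad, then the opening, from 0 (shut) to 1 (fully open). In form: [tx, ty, tz, wx, wy, wz, claw, tx, ty, tz, wx, wy, wz, claw, ...]. A call has 1 to 20 rows; each row shifts and turns the commanded pose from where the row before left it, along the tool's axes as they then stand; what a row does not reach is not made up. A row lasts 1/8 s, in which the tool goes at most 62.5 mm and 10.7 degrees, less where a joint would pass 70% of its speed; a pose out of reach is approached as far as the arm can. A call is refused whole if a number of a shift passes 6.25 or a number of a turn 0.188, either way. A call with a gripper value outside its range is refused whole. The fingers move at their own pace and stop on an object; FORCE is the grip in N (left out, the last holds). Time passes only in rows, so rows that do not move let the fingers close. It gives the time, the measured TCP pose, the force and the opening at its end, in the units of the state.
- ctrl.get_obs(): the state, without advancing time (a new reading comes with each control period).
- ctrl.camera(name): name is "scene" or "side" or "wrist"; returns (picture, depth): 420x560x3 uint8, red, green, blue; 420x560 float32, m along the optical axis (not along the pixel's ray), 0 where there is no reading.
- ctrl.camera_params(name): a dict with "vertical_fov" (degrees; the focal length in pixels is half the picture's height over the tangent of half this angle, whatever the lens; pixels are square), "cx", "cy" (the principal point, pixels), "camera_from_world" (4x4, takes a point from world to camera coordinates); the wrist camera has in their place "mount" (4x4, takes a point from camera to tool coordinates, whose origin is the TCP and whose axes are the tool frame's). Camera axes: x right, y down, z forward; pixel columns grow to the right and rows downward; lengths in m; the calibration is good to about 2 mm. A picture is of the moment at which its call begins: read the wrist's pose just before it. camera_params takes no time and is no camera call.
- ctrl.hand_in(): hands the job in, once; it reports no verdict.
Trained networks look in the newest picture that a camera, given by its name, has taken for a name from the list of things; names that differ only in an ending like _2 or _b are one class to them, and where a whole thing is asked for, a point or a joint stands for the part that bears it (a point fixed in the world has none). Each returns a list of dicts, best first, with "score" (0 to 1); they miss things now and then, are a little off and sometimes report something else, mostly with a low value. They report only what shows in the picture. A call takes as long as a camera call. They do not tell look-alikes from the thing itself.
- ctrl.spot_in(camera, label): "bbox" ([centre column, centre row, width, height] in pixels, round what is visible of it).
- ctrl.place_of(camera, label): "centre" ([column, row] in pixels: a listed point, or the origin of a listed thing).
The state is a dict: "time_s": time; "qpos": joint angles; "joint_vel": joint speeds; "tau": joint torques, N m; "ee_pos": TCP position; "eef_rot": TCP orientation; "force": force on the tool from outside, world axes, zero at the start; "moment": the same for the moment, N m; "grip_width": finger opening in m.
Only numpy, scipy, OpenCV 4.12 (cv2) and the standard library are available. Lean on these libraries where they do the work, as an engineer would, in place of code of your own. Each camera call takes 0.05 s, during which the arm holds its last target. There are 200 camera calls.

## Working session

There is one attempt and no reset: what is moved stays moved. The work goes in short steps, Python scripts to look and compute and a shell command to move; the robot and the scene stay as the last step left them, time stands still between calls to the robot, and variables do not carry over. Pictures are saved under pics/ and viewed, about 8 in all and at most 12, crops included, and the job is handed in when it is done.

```bash
mkdir -p pics
cat > h.py <<'E'
import numpy as np,cv2
from station import ctrl
from scipy.spatial.transform import Rotation as R
def snap(n,f=None):
    o=ctrl.get_obs(); p,d=ctrl.camera(n); c=ctrl.camera_params(n)
    if f: cv2.imwrite('pics/'+f,p[:,:,::-1])
    fl=p.shape[0]/2/np.tan(np.radians(c['vertical_fov'])/2)
    if 'mount' in c:
        T=np.eye(4);T[:3,:3]=R.from_euler('xyz',o['eef_rot']).as_matrix();T[:3,3]=o['ee_pos'];W=T@np.array(c['mount'])
    else: W=np.linalg.inv(np.array(c['camera_from_world']))
    return p,d,(fl,c['cx'],c['cy'],W)
def pt(k,u,v,z):
    f,cx,cy,W=k; return (W@[(u-cx)/f*z,(v-cy)/f*z,z,1])[:3]
def cloud(k,d):
    f,cx,cy,W=k; v,u=np.indices(d.shape); P=np.stack([(u-cx)/f*d,(v-cy)/f*d,d],-1)
    return P@W[:3,:3].T+W[:3,3]
def onplane(k,u,v,h):
    f,cx,cy,W=k; r=W[:3,:3]@[(u-cx)/f,(v-cy)/f,1]; return W[:3,3]+r*(h-W[2,3])/r[2]
E
python3 - <<'E'
from h import *
print(ctrl.get_obs())
for n in('scene','side'):
    p,d,k=snap(n,n+'0.png'); print(n,k[3].round(3).tolist())
    C=cloud(k,d)
    for l in('box_key_top','bar_key_top','round_key_top','printer_key_top','switchbox','scale','printer'):
        for r in ctrl.place_of(n,l)[:3]:
            u,v=r['centre']; print(l,round(r['score'],2),round(u),round(v),C[min(419,int(round(v))),min(559,int(round(u)))].round(3))
E
```

```text
{'time_s': 0.0, 'qpos': array([-1.21760216e+00,  3.00486544e-01,  1.52159559e+00, -3.35845726e-05,
        1.32070722e+00, -6.66288628e-02]), 'joint_vel': array([ 5.38595473e-05, -1.42278621e-03, -4.14777207e-04, -5.17591650e-04,
        1.12463343e-03,  8.58548240e-04]), 'tau': array([ 3.90716332e-04, -5.31806874e+01, -3.52736342e+01,  7.08390889e-02,
        2.44322070e-02, -5.12011843e-05]), 'ee_pos': array([ 0.22405982, -0.50199403,  0.20487173]), 'eef_rot': array([-3.14154544e+00,  1.19620246e-03, -1.15096494e+00]), 'force': array([-0.72354703, -0.33812788, -0.02770589]), 'moment': array([-0.02609759, -0.02839447, -0.02072414]), 'grip_width': 0.0941928597272548}
scene [[0.86, 0.336, -0.383, 0.972], [0.51, -0.561, 0.653, -0.696], [0.005, -0.757, -0.654, 0.847], [0.0, 0.0, 0.0, 1.0]]
box_key_top 0.69 205 280 [ 0.489 -0.239  0.058]
box_key_top 0.68 132 259 [ 0.282 -0.282  0.057]
bar_key_top 0.66 259 237 [ 0.516 -0.035  0.047]
round_key_top 0.42 280 216 [0.518 0.076 0.041]
printer_key_top 0.58 301 148 [0.452 0.323 0.124]
printer_key_top 0.54 255 118 [0.223 0.395 0.137]
printer_key_t
[... 265 characters left out ...]
62 154 [0.305 0.311 0.057]
side [[0.584, -0.456, 0.671, -0.447], [-0.812, -0.345, 0.472, -0.65], [0.016, -0.82, -0.572, 0.949], [0.0, 0.0, 0.0, 1.0]]
box_key_top 0.64 346 273 [ 0.487 -0.24   0.057]
box_key_top 0.51 314 325 [ 0.271 -0.269  0.055]
bar_key_top 0.54 289 242 [ 0.511 -0.029  0.053]
bar_key_top 0.24 296 227 [0.601 0.005 0.043]
round_key_top 0.58 291 240 [ 0.538 -0.019  0.04 ]
round_key_top 0.48 268 228 [0.531 0.066 0.053]
printer_key_top 0.38 116 215 [0.217 0.397 0.139]
switchbox 0.94 331 344 [ 0.255 -0.328  0.043]
scale 0.9 292 241 [ 0.535 -0.024  0.04 ]
printer 0.86 210 221 [ 0.147 -0.06   0.355]
printer 0.79 136 250 [0.02  0.04  0.308]
printer 0.54 244 186 [ 0.052 -0.237  0.554]
```

View pics/scene0.png

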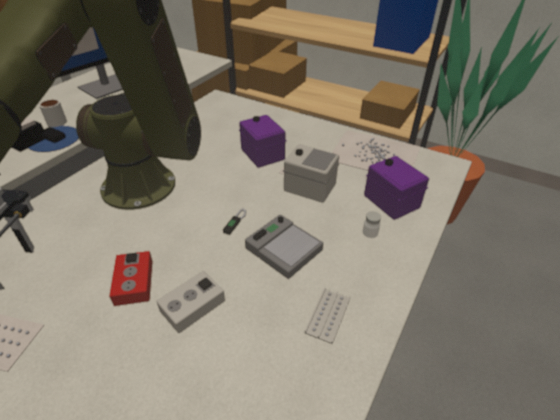

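View pics/side0.png

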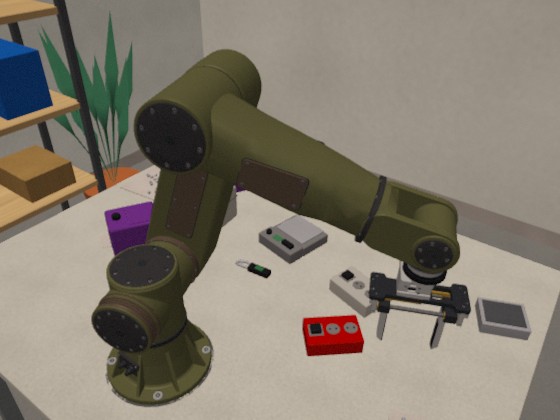

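The scene view shows the white switch box (key at about px 205,282), the scale (bar key 259,236, round key 280,217) and the white printer (key about 300,152). The purple and red items are decoys. I'll move above the box key while closing the fingers.

```bash
python3 -m inch '[-1.1,-2.9,0,0,0,0,0,-1.1,-2.9,0,0,0,0,0,-1.1,-2.9,0,0,0,0,0,-1.1,-2.9,0,0,0,0,0,-1.1,-2.9,0,0,0,0,0,-1.1,-2.9,0,0,0,0,0,-1.1,-2.9,0,0,0,0,0,-1.1,-2.9,0,0,0,0,0,-1.1,-2.9,0,0,0,0,0,-1.1,-2.9,0,0,0,0,0,-1.1,-2.9,0,0,0,0,0,-1.1,-2.9,0,0,0,0,0,0,0,0,0,0,0,0]'
cat >> h.py <<'E'
def delta(x,y,z):
    o=ctrl.get_obs(); return R.from_euler('xyz',o['eef_rot']).as_matrix().T@(np.array([x,y,z])-o['ee_pos'])*100
def look(f,labels):
    p,d,k=snap('wrist',f); C=cloud(k,d)
    for l,h in labels:
        for r in ctrl.place_of('wrist',l)[:2]:
            u,v=r['centre']; print(l,round(r['score'],2),round(u),round(v),C[min(419,int(round(v))),min(559,int(round(u)))].round(4),'plane',onplane(k,u,v,h).round(4))
    dark=(p.max(-1)<70).astype(np.uint8)
    n,L,S,c=cv2.connectedComponentsWithStats(dark)
    for i in range(1,n):
        if S[i,4]>150:
            m=L==i; q=C[m&(d>0)]
            if len(q): print('dark',c[i].round(),S[i,4],'med',np.median(q,0).round(4),'min',np.percentile(q,3,0).round(3),'max',np.percentile(q,97,0).round(3))
    return p,d,k,C
E
python3 - <<'E'
from h import *
look('w1.png',[('box_key_top',.057),('bar_key_top',.052)])
print(np.array(ctrl.camera_params('wrist')['mount']).round(3).tolist())
E
```

```text
time_s: 2.42
ee_pos: [0.489, -0.2387, 0.2053]
eef_rot: [-3.142, 0.0, -1.149]
force: [-0.2, 1.0, -0.1]
grip_width: 0.0006
box_key_top 0.83 278 194 [ 0.4886 -0.2422  0.0561] plane [ 0.4891 -0.2416  0.057 ]
box_key_top 0.44 25 169 [0.3974 0.0087 0.0201] plane [ 0.4126 -0.0134  0.057 ]
bar_key_top 0.6 68 76 [ 0.5095 -0.0246  0.0526] plane [ 0.5093 -0.0242  0.052 ]
dark [134.  60.] 1883 med [ 0.5444 -0.0669  0.022 ] min [ 0.484 -0.085  0.006] max [0.612 0.021 0.037]
dark [70. 77.] 1002 med [ 0.5093 -0.0255  0.0516] min [ 0.499 -0.044  0.042] max [ 0.519 -0.005  0.053]
dark [ 40. 175.] 1384 med [ 0.3974 -0.0104  0.0175] min [ 0.381 -0.036  0.007] max [0.408 0.029 0.019]
dark [282. 194.] 411 med [ 0.4898 -0.2468  0.0568] min [ 0.477 -0.255  0.055] max [ 0.503 -0.229  0.058]
dark [274. 281.] 547 med [ 0.4963 -0.2336  0.2652] min [ 0.495 -0.236  0.215] max [ 0.515 -0.226  0.32 ]
dark [189. 323.] 15214 med [ 0.508  -0.2137  0.3259] min [ 0.492 -0.226  0.311] max [ 0.517 -0.179  0.327]
dark [361. 319.] 14335 med [ 0.5216 -0.2394  0.3257] min [ 0.51  -0.277  0.311] max [ 0.536 -0.227  0.327]
dark [277. 404.] 16893 med [ 0.5096 -0.2291  0.3386] min [ 0.493 -0.267  0.335] max [ 0.527 -0.192  0.341]
[[1.0, -0.0, -0.001, -0.001], [0.001, 0.973, 0.23, -0.066], [0.0, -0.23, 0.973, -0.179], [0.0, 0.0, 0.0, 1.0]]
```

View pics/w1.png

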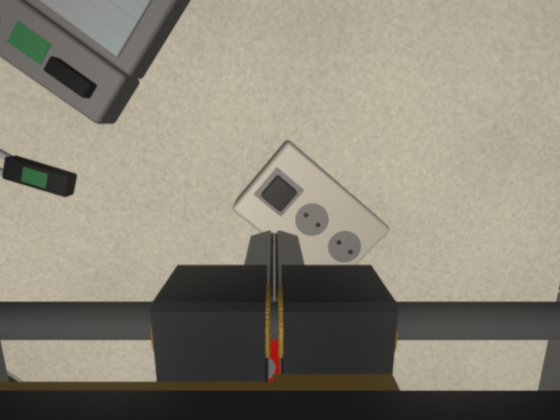

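The wrist view shows the white box's key at px (279,193) and the scale's bar key at (70,77). The network and depth agree on (0.489,-0.242). Descending.

```bash
python3 -m inch '[0.3,0.15,2,0,0,0,0,0,0,3,0,0,0,0,0,0,3,0,0,0,0,0,0,3,0,0,0,0,0,0,2,0,0,0,0,0,0,0.8,0,0,0,0,0,0,0.2,0,0,0,0,0,0,0,0,0,0,0]'
python3 -m inch '[0,0,0.15,0,0,0,0,0,0,0.15,0,0,0,0,0,0,0.15,0,0,0,0,0,0,0.15,0,0,0,0,0,0,0.15,0,0,0,0,0,0,0.1,0,0,0,0,0,0,0.1,0,0,0,0,0,0,0.1,0,0,0,0,0,0,0,0,0,0,0]'
```

```text
time_s: 3.58
ee_pos: [0.4882, -0.2436, 0.0661]
eef_rot: [-3.141, -0.001, -1.151]
force: [-0.7, 0.4, -0.1]
grip_width: 0.0005
time_s: 4.7
ee_pos: [0.488, -0.2432, 0.0549]
eef_rot: [3.142, 0.0, -1.151]
force: [-1.3, 0.4, 1.2]
grip_width: 0.0006
```

```bash
python3 -m inch '[0,0,0.1,0,0,0,0,0,0,0.1,0,0,0,0,0,0,0.1,0,0,0,0,0,0,0,0,0,0,0]'
python3 -m inch '[0,0,0.1,0,0,0,0,0,0,0.05,0,0,0,0,0,0,0,0,0,0,0]'
```

```text
time_s: 5.2
ee_pos: [0.488, -0.2432, 0.0519]
eef_rot: [3.142, 0.0, -1.151]
force: [-1.4, 0.6, 1.7]
grip_width: 0.0005
time_s: 5.58
ee_pos: [0.488, -0.2432, 0.0504]
eef_rot: [3.142, 0.0, -1.151]
force: [-1.8, 1.4, 3.7]
grip_width: 0.0005
```

```bash
python3 -m inch '[0,0,0.05,0,0,0,0]';python3 -m inch '[0,0,0.03,0,0,0,0]'
```

```text
time_s: 5.7
ee_pos: [0.488, -0.2432, 0.05]
eef_rot: [-3.142, -0.0, -1.151]
force: [-2.2, 1.9, 5.1]
grip_width: 0.0007
time_s: 5.82
ee_pos: [0.488, -0.2432, 0.0497]
eef_rot: [-3.142, -0.0, -1.151]
force: [-2.6, 1.0, 5.6]
grip_width: 0.0002
```

```bash
python3 -m inch '[0,0,-0.5,0,0,0,0,0,0,-1.5,0,0,0,0,0,0,-3,0,0,0,0,0,0,-4,0,0,0,0,0,0,-4,0,0,0,0,0,0,-2,0,0,0,0,0,0,0,0,0,0,0]'
python3 - <<'E'
from h import *
p,d,k,C=look(None,[('box_key_top',.05),('bar_key_top',.052),('round_key_top',.052)])
S=[C[v,u] for v in range(185,205) for u in range(268,292)]
S=np.array(S); z=S[:,2]; print(np.percentile(z,[5,50,95]).round(4))
print(delta(.509,-.0245,.2))
E
```

```text
time_s: 6.7
ee_pos: [0.4885, -0.2435, 0.2017]
eef_rot: [-3.14, -0.003, -1.151]
force: [0.1, 0.3, -0.5]
grip_width: 0.0001
box_key_top 0.9 277 188 [ 0.493  -0.2443  0.0489] plane [ 0.4936 -0.2442  0.05  ]
bar_key_top 0.95 58 75 [ 0.5075 -0.0229  0.0514] plane [ 0.5073 -0.0229  0.052 ]
dark [126.  59.] 1976 med [ 0.5432 -0.0666  0.0221] min [ 0.483 -0.084  0.006] max [0.608 0.017 0.037]
dark [61. 74.] 1043 med [ 0.5092 -0.0255  0.0516] min [ 0.499 -0.043  0.043] max [ 0.519 -0.005  0.053]
dark [ 35. 175.] 1346 med [ 0.3983 -0.014   0.0174] min [ 0.381 -0.036  0.007] max [0.408 0.027 0.019]
dark [278. 193.] 312 med [ 0.4892 -0.2479  0.0492] min [ 0.477 -0.255  0.048] max [ 0.502 -0.231  0.051]
dark [274. 281.] 551 med [ 0.4957 -0.2383  0.2613] min [ 0.494 -0.241  0.212] max [ 0.514 -0.23   0.316]
dark [189. 323.] 15254 med [ 0.5071 -0.2182  0.3222] min [ 0.491 -0.231  0.307] max [ 0.517 -0.183  0.324]
dark [361. 319.] 14348 med [ 0.5207 -0.244   0.3222] min [ 0.509 -0.282  0.307] max [ 0.535 -0.232  0.324]
dark [277. 404.] 16932 med [ 0.5087 -0.2335  0.335 ] min [ 0.492 -0.272  0.332] max [ 0.526 -0.196  0.338]
[0.045  0.0488 0.0502]
[-19.08189868 -10.8591152   -0.12422394]
```

Box key is down about 7.6 mm and the box hasn't moved. Moving to the bar key.

```bash
python3 -m inch '[-1.9,-1.1,0,0,0,0,0,-2.4,-1.4,0,0,0,0,0,-2.5,-1.4,0,0,0,0,0,-2.5,-1.4,0,0,0,0,0,-2.5,-1.4,0,0,0,0,0,-2.5,-1.4,0,0,0,0,0,-2.5,-1.4,0,0,0,0,0,-2.3,-1.35,0,0,0,0,0,0,0,0,0,0,0.14,0,0,0,0,0,0,0.14,0,0,0,0,0,0,0.14,0,0,0,0,0,0,0,0]'
python3 - <<'E'
from h import *
p,d,k,C=look('w2.png',[('bar_key_top',.052),('round_key_top',.052),('printer_key_top',.137)])
E
```

```text
time_s: 8.4
ee_pos: [0.5089, -0.0237, 0.1993]
eef_rot: [3.141, 0.0, -1.57]
force: [-0.7, 0.6, -0.1]
grip_width: 0.0002
bar_key_top 0.69 276 194 [ 0.5071 -0.0249  0.0522] plane [ 0.5075 -0.0251  0.052 ]
round_key_top 0.71 184 170 [0.5301 0.0621 0.0518] plane [0.53   0.0624 0.052 ]
dark [185. 171.] 175 med [0.5291 0.0622 0.0516] min [0.521 0.053 0.044] max [0.535 0.068 0.053]
dark [280. 191.] 372 med [ 0.5092 -0.0307  0.0516] min [ 0.5   -0.042  0.047] max [ 0.519 -0.005  0.053]
dark [497. 211.] 652 med [ 0.4896 -0.2412  0.049 ] min [ 0.477 -0.254  0.048] max [ 0.502 -0.229  0.05 ]
dark [274. 281.] 571 med [ 0.5166 -0.0228  0.2556] min [ 0.502 -0.025  0.204] max [ 0.537 -0.021  0.314]
dark [191. 322.] 14775 med [ 0.5367 -0.009   0.3198] min [ 0.526 -0.021  0.305] max [0.542 0.03  0.321]
dark [360. 319.] 14044 med [ 0.5369 -0.0371  0.3197] min [ 0.528 -0.078  0.305] max [ 0.542 -0.025  0.321]
dark [  8. 360.] 154 med [0.294  0.2986 0.0123] min [0.277 0.05  0.005] max [0.51  0.306 0.297]
dark [278. 405.] 16683 med [ 0.5315 -0.0235  0.3325] min [ 0.531 -0.065  0.329] max [0.532 0.018 0.335]
```

View pics/w2.png

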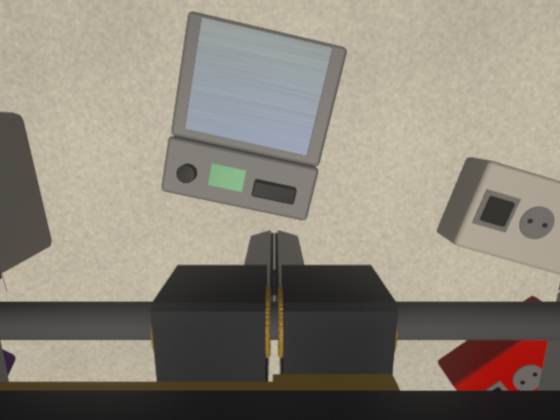

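The wrist view shows the bar key at px (274,191), round key (186,173), scale yaw about -0.23 rad. Aligning and descending.

```bash
python3 -m inch '[0,0,1,0,0,0.12,0,0,0,3,0,0,0.11,0,0,0,3,0,0,0,0,0,0,3,0,0,0,0,0,0,2.5,0,0,0,0,0,0,1,0,0,0,0,0,0,0.4,0,0,0,0,0,0,0,0,0,0,0]'
python3 -m inch '[0,0,0.15,0,0,0,0,0,0,0.15,0,0,0,0,0,0,0.15,0,0,0,0,0,0,0.15,0,0,0,0,0,0,0.15,0,0,0,0,0,0,0.1,0,0,0,0,0,0,0.1,0,0,0,0,0,0,0.1,0,0,0,0,0,0,0.1,0,0,0,0,0,0,0,0,0,0,0]'
```

```text
time_s: 9.6
ee_pos: [0.5096, -0.0246, 0.0612]
eef_rot: [-3.141, 0.0, -1.801]
force: [-0.8, -0.6, -0.7]
grip_width: 0.0004
time_s: 10.85
ee_pos: [0.5092, -0.0246, 0.0491]
eef_rot: [3.142, 0.0, -1.801]
force: [-2.0, -0.5, 2.9]
grip_width: 0.0005
```

```bash
python3 -m inch '[0,0,0.1,0,0,0,0,0,0,0.1,0,0,0,0,0,0,0.1,0,0,0,0]'; python3 -m inch '[0,0,0.05,0,0,0,0,0,0,0.05,0,0,0,0,0,0,0.03,0,0,0,0,0,0,0,0,0,0,0]'
```

```text
time_s: 11.22
ee_pos: [0.5092, -0.0246, 0.0461]
eef_rot: [-3.142, -0.0, -1.801]
force: [-2.8, 0.4, 5.0]
grip_width: 0.0005
time_s: 11.72
ee_pos: [0.5092, -0.0246, 0.0448]
eef_rot: [3.142, 0.0, -1.801]
force: [-2.8, -0.3, 3.1]
grip_width: 0.0003
```

```bash
python3 -m inch '[0,0,-0.5,0,0,0,0,0,0,-1.5,0,0,0,0,0,0,-3,0,0,0,0,0,0,-4,0,0,0,0,0,0,-4,0,0,0,0,0,0,-4,0,0,0,0,0,0,-3,0,0,0,0,0,0,0,0,0,0,0]'
python3 - <<'E'
from h import *
p,d,k,C=look(None,[('bar_key_top',.045),('round_key_top',.052)])
p,d,k=snap('scene'); C=cloud(k,d)
for r in ctrl.place_of('scene','printer_key_top'): u,v=r['centre'];print(round(r['score'],2),u,v,onplane(k,u,v,.137).round(4))
sub=(p.max(-1)<75)[140:170,285:320]; Z=C[140:170,285:320]; m=sub&(Z[...,2]>.128)&(Z[...,2]<.145)
print(m.sum(),np.median(Z[m],0),Z[m].min(0),Z[m].max(0))
print(delta(.45,.32,.25))
E
```

```text
time_s: 12.72
ee_pos: [0.5099, -0.0246, 0.2477]
eef_rot: [-3.137, 0.001, -1.801]
force: [0.2, -0.4, 0.5]
grip_width: 0.0006
bar_key_top 0.66 271 184 [ 0.5098 -0.0206  0.0455] plane [ 0.5095 -0.0203  0.045 ]
bar_key_top 0.64 244 132 [ 0.5717 -0.0051  0.042 ] plane [ 0.5716 -0.0053  0.045 ]
round_key_top 0.74 193 184 [0.5304 0.0622 0.052 ] plane [0.5309 0.0617 0.052 ]
dark [474. 157.] 534 med [ 0.4892 -0.2412  0.0491] min [ 0.477 -0.253  0.048] max [ 0.501 -0.229  0.05 ]
dark [184. 320.] 15529 med [ 0.5419 -0.0161  0.3683] min [ 0.528 -0.028  0.351] max [0.548 0.025 0.37 ]
dark [274. 280.] 550 med [ 0.5173 -0.0266  0.3046] min [ 0.513 -0.031  0.259] max [ 0.537 -0.024  0.362]
dark [362. 319.] 14318 med [ 0.5331 -0.0445  0.3683] min [ 0.523 -0.084  0.353] max [ 0.541 -0.033  0.37 ]
dark [ 37. 373.] 1199 med [0.3298 0.3503 0.0196] min [0.3   0.013 0.008] max [0.537 0.385 0.371]
dark [278. 405.] 16666 med [ 0.5311 -0.0296  0.3812] min [ 0.521 -0.07   0.378] max [0.54  0.01  0.384]
0.58 299.1 149.2 [0.4601 0.2951 0.137 ]
0.39 385.6 156.7 [0.7159 0.3981 0.137 ]
27 [0.46671022 0.27885194 0.13607699] [0.45618501 0.27320962 0.1306162 ] [0.47350211 0.29472143 0.13966677]
[-32.2017319   13.59040416  -0.59003444]
```

```bash
python3 -m inch '[0,0,0,0,0,-0.13,0,0,0,0,0,0,-0.13,0,0,0,0,0,0,-0.13,0,0,0,0,0,0,-0.13,0,0,0,0,0,0,-0.13,0,-2.5,-0.7,0,0,0,0,0,-3,-0.87,0,0,0,0,0,-3,-0.87,0,0,0,0,0,-3,-0.87,0,0,0,0,0,-3,-0.87,0,0,0,0,0,-3,-0.87,0,0,0,0,0,-3,-0.87,0,0,0,0,0,-3,-0.87,0,0,0,0,0,-3,-0.87,0,0,0,0,0,-2.5,-0.7,0,0,0,0,0,-0.8,-0.2,0,0,0,0,0,0,0,0,0,0,0,0]'
python3 - <<'E'
from h import *
p,d,k,C=look('w3.png',[('printer_key_top',.137)])
m=(C[...,2]>.12)&(C[...,2]<.13); q=cv2.minAreaRect(C[m][:,:2].astype(np.float32)*1000); print(m.sum(),q)
E
```

```text
time_s: 15.1
ee_pos: [0.4658, 0.2822, 0.2444]
eef_rot: [3.141, -0.0, -1.151]
force: [-0.2, 0.7, -0.1]
grip_width: 0.0007
printer_key_top 0.75 54 380 [0.218  0.4048 0.1369] plane [0.2181 0.4048 0.137 ]
printer_key_top 0.7 264 204 [0.4603 0.2899 0.1367] plane [0.4602 0.29   0.137 ]
dark [476. 214.] 250 med [0.5264 0.0652 0.0513] min [0.519 0.055 0.043] max [0.533 0.071 0.053]
dark [274. 278.] 432 med [0.473  0.2872 0.3014] min [0.472 0.285 0.254] max [0.491 0.295 0.358]
dark [527. 255.] 454 med [ 0.5083 -0.0203  0.0441] min [ 0.499 -0.041  0.042] max [ 0.517 -0.002  0.046]
dark [188. 316.] 16472 med [0.484  0.3085 0.3646] min [0.331 0.295 0.062] max [0.494 0.376 0.366]
dark [353. 319.] 13307 med [0.4981 0.2823 0.3649] min [0.487 0.246 0.35 ] max [0.513 0.294 0.366]
dark [ 58. 372.] 564 med [0.2276 0.4043 0.1362] min [0.216 0.329 0.126] max [0.466 0.415 0.368]
dark [278. 405.] 16660 med [0.4867 0.2919 0.3776] min [0.47  0.254 0.374] max [0.504 0.329 0.381]
29263 ((389.3230895996094, 331.64849853515625), (158.64288330078125, 420.41143798828125), 72.17881774902344)
```

View pics/w3.png

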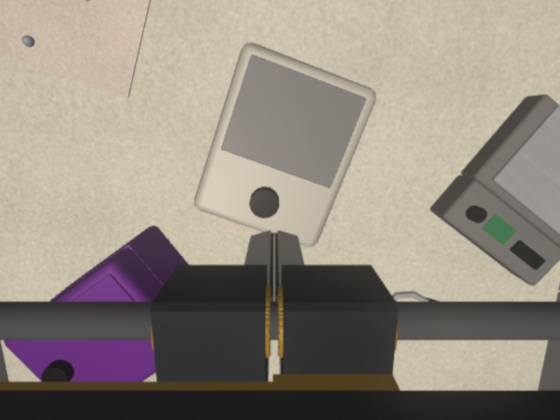

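The wrist view shows the white printer's key at px (264,202), i.e. (0.460,0.290), with the purple look-alike lower left. Correcting and descending.

```bash
python3 -m inch '[-0.95,0.2,0.5,0,0,0,0,0,0,2.5,0,0,0,0,0,0,3,0,0,0,0,0,0,2.5,0,0,0,0,0,0,1,0,0,0,0,0,0,0.3,0,0,0,0,0,0,0,0,0,0,0]'
python3 -m inch '[0,0,0.15,0,0,0,0,0,0,0.15,0,0,0,0,0,0,0.15,0,0,0,0,0,0,0.15,0,0,0,0,0,0,0.15,0,0,0,0,0,0,0.1,0,0,0,0,0,0,0.1,0,0,0,0,0,0,0.1,0,0,0,0,0,0,0,0,0,0,0]'
```

```text
time_s: 16.08
ee_pos: [0.4605, 0.2905, 0.1475]
eef_rot: [-3.141, 0.0, -1.151]
force: [0.3, -0.7, -0.3]
grip_width: 0.0002
time_s: 17.2
ee_pos: [0.4603, 0.2903, 0.1364]
eef_rot: [-3.141, 0.0, -1.151]
force: [-0.6, -0.2, 1.1]
grip_width: 0.0004
```

```bash
python3 -m inch '[0,0,0.1,0,0,0,0,0,0,0.1,0,0,0,0,0,0,0.1,0,0,0,0,0,0,0.1,0,0,0,0]'; python3 -m inch '[0,0,0.1,0,0,0,0,0,0,0.05,0,0,0,0,0,0,0.05,0,0,0,0,0,0,0.05,0,0,0,0,0,0,0.02,0,0,0,0,0,0,0,0,0,0,0]'
```

```text
time_s: 17.7
ee_pos: [0.4603, 0.2903, 0.1324]
eef_rot: [-3.141, 0.0, -1.151]
force: [-0.9, -1.6, 4.1]
grip_width: 0.0009
time_s: 18.45
ee_pos: [0.4603, 0.2903, 0.1297]
eef_rot: [-3.141, -0.0, -1.151]
force: [-1.6, -0.0, 4.4]
grip_width: 0.0006
```

```bash
python3 -m inch '[0,0,-0.5,0,0,0,0,0,0,-1.5,0,0,0,0,0,0,-3,0,0,0,0,0,0,-4,0,0,0,0,0,0,-3,0,0,0,0,0,0,0,0,0,0,0]'
python3 - <<'E'
from h import *
p,d,k,C=look('w4.png',[('printer_key_top',.13),('bar_key_top',.045)])
m=(C[...,0]>.45)&(C[...,0]<.47)&(C[...,1]>.28)&(C[...,1]<.30)&(C[...,2]<.15); print('printer key z',np.median(C[m][:,2]))
p,d,k=snap('scene','scene1.png')
E
```

```text
time_s: 19.2
ee_pos: [0.4609, 0.2906, 0.2526]
eef_rot: [-3.137, 0.0, -1.151]
force: [-0.2, -0.6, -0.4]
grip_width: 0.0001
printer_key_top 0.76 66 373 [0.2185 0.4075 0.137 ] plane [0.2117 0.41   0.13  ]
printer_key_top 0.6 276 199 [0.4609 0.2896 0.1293] plane [0.4606 0.29   0.13  ]
bar_key_top 0.6 533 254 [ 0.5074 -0.0234  0.0446] plane [ 0.5076 -0.0234  0.045 ]
dark [480. 212.] 240 med [0.5262 0.0652 0.0512] min [0.519 0.055 0.043] max [0.533 0.071 0.053]
dark [274. 279.] 437 med [0.4679 0.2955 0.3103] min [0.467 0.293 0.262] max [0.486 0.303 0.367]
dark [531. 252.] 444 med [ 0.5082 -0.0204  0.0441] min [ 0.499 -0.041  0.042] max [ 0.517 -0.002  0.046]
dark [190. 317.] 16096 med [0.4788 0.3163 0.3731] min [0.334 0.303 0.064] max [0.489 0.374 0.375]
dark [354. 319.] 13423 med [0.4926 0.2903 0.3732] min [0.481 0.253 0.358] max [0.507 0.302 0.375]
dark [ 72. 368.] 643 med [0.2251 0.404  0.1365] min [0.212 0.393 0.126] max [0.233 0.415 0.139]
dark [278. 405.] 16660 med [0.4811 0.3    0.386 ] min [0.464 0.262 0.383] max [0.498 0.337 0.389]
printer key z 0.12917761063683098
```

View pics/scene1.png

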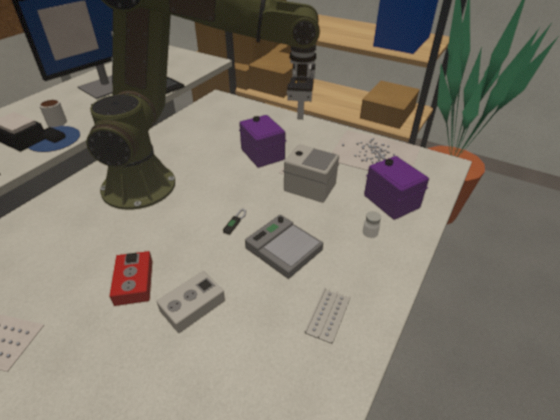

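All three keys are down, the small round key is still up, and nothing else has moved. The arm is clear.

```bash
python3 -c "
from station import ctrl
print(ctrl.hand_in())"
```

```text
the job is handed in; nothing more can be done
None
```

I pressed the three keys with closed fingertips in the order asked: the white switch box's square key, the scale's bar key, then the white printer's round key. I handed the job in at about 19 s.

| Key | Height up (mm) | Height when last measured (mm) | Approx. travel (mm) |
|---|---|---|---|
| Switch box, square | 57 | 49 | 7.3–7.6 |
| Scale, bar | 52 | 44–45.5 | 7 |
| Printer, round | 137 | 129 | 7.3–7.8 |

- **Forces:** the vertical tool force read about 6 N at most.
- **Scale:** the small round key stayed up, with its top at about 51–52 mm, and the descent was clear of the pan.
- **Surroundings:** in the last scene picture the devices, gauge, jar, tray and look-alikes are where they were, and the gripper is clear above the printer.
- **Disagreement:** readings of each key's travel differed by up to about 1 mm between depth and tool height. For the bar key, one wrist picture gave 6.5 mm, the tool height 7.2 mm and two later pictures about 7.5–8 mm. This is within the 2 mm calibration.
- **Failed checks:** none.

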